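# Index the detector arm of a bench goniometer by one hole

## Robot

A 6-joint arm with a two-finger parallel gripper is mounted at the origin on a cart in front of the work surface, level with it; the furniture and walls round the work are solid. World frame = base frame: x ahead of the robot, y to its left, z up, the work surface at z = 0. Lengths are in m, angles in degrees, forces in N, time in s.
With the tool pointing down it reaches from about 0.4 to 0.825 m from the base axis. Payload 7 kg.
Tool frame: the origin (TCP) lies midway between the tips of the shut fingers; the grasp point (between the pads) lies 19 mm behind it; z points along the fingers, y is the line along which they close (so a half turn about z gives the same grasp; the last joint's range is limited). The gripper opens to 88 mm and grips with 3 to 60 N. Pads are 19 mm wide; open, the fingers measure 130 mm over their backs; the gripper's body (78 mm by 193 mm) begins 47 mm behind the grasp point.
Start: joints at [-56.259, 20.546, 0.682, 0, -70.136, -16.507], TCP at [0.2, -0.645, 0.227] pointing down, gripper open.
Joint ranges: [-176.03, 176.03], [-82.01, 121.73], [-58.28, 71.71], [-173.87, 95.51], [-174.79, -0.11], [-173.66, 173.66]. Speed limits (degrees/s): [136.94, 136.94, 172.46, 180, 180, 180].

## Interface

Orientations are given as [roll, pitch, yaw] about the fixed x, y, z axes, in that order (R = Rz(yaw) Ry(pitch) Rx(roll)).
In Python, from plant import ctrl, viewer, close_job gives the robot as it stands. The module is installed in compiled form; this text tells all that it offers.
- The arm moves only by the tool step_arm, never from a script. Its argument "moves" is a list that holds one entry, the list of rows, each a list of 5 numbers: the shift along the world's x, y, z in cm, then the turn about the world's z in rad, then the finger opening in cm, from 0 to 8.76. In form: [[[tx, ty, tz, twist, grip], ...]]. A call has 1 to 10 rows; each row shifts and turns the commanded pose from where the row before left it; what a row does not reach is not made up. A row lasts 1/10 s, in which the tool goes at most 50 mm and 8.59 degrees, less where a joint would pass 70% of its speed; a pose out of reach is approached as far as the arm can. A call with a gripper value outside its range is refused whole. The fingers move at their own pace and stop on an object; the grip force is fixed at half the most. Time passes only in rows, so rows that do not move let the fingers close. It gives the time, the measured TCP pose, the force, the opening and the grip force at its end, in the units of the state.
- ctrl.get_obs(): the state, without advancing time (a new reading comes with each control period).
- viewer.snapshot(name): name is "scene" or "top"; returns (picture, depth): 420x560x3 uint8, blue, green, red; 420x560 float32, m along the optical axis (not along the pixel's ray), 0 where there is no reading.
- viewer.camera_info(name): a dict with "camera_matrix" (3x3 intrinsics, pixels), "eye" and "orientation" of the camera in the world. Camera axes: x right, y down, z forward; pixel columns grow to the right and rows downward; lengths in m; the calibration is good to about 2 mm. A picture is of the moment at which its call begins. camera_info takes no time and is no camera call.
- close_job(): hands the job in; it is judged then, once.
The state is a dict: "clock": time; "joint_pos": joint angles; "qvel": joint speeds; "tau": joint torques, N m; "tool_pos": TCP position; "orientation": TCP orientation; "force": force on the tool from outside, world axes, zero at the start; "moment": the same for the moment, N m; "opening": finger opening in m; "gripper_force": force on a finger pad.
Only numpy, scipy, OpenCV 4.12 (cv2) and the standard library are available. Lean on these libraries where they do the work, as an engineer would, in place of code of your own. Each camera call takes 0.05 s, during which the arm holds its last target. There are 200 camera calls.

## Task

The next scatter reading is due one hole nearer the lamp. Hook a fingertip through the detector arm's pull ring and gently lift the spring index pin out of its hole with it, swing the arm one hole towards the tall lamp housing and no further, let the pin drop fully home in that hole, and take the finger out of the ring. Do not pinch or grasp anything, the ring included, and leave the sample vial and the other things on the bench where they are.

Things in the scene. Friction and masses are not known exactly. Their poses are not given: they have to be found in the camera images.
- gonio: fixed goniometer: grey bed 110 x 320 mm and, before it, an aluminium sector plate (outer radius 202 mm, top at z = 30 mm) with five 11 mm index holes, 10 mm deep, 20 degrees apart, 170 mm from the pivot. Origin: on the arm's pivot axis at bench height; -x runs from the pivot through the middle hole, z up. Lamp and light trap stand in sockets 125 mm from the pivot at +y and -y, either way round
- detector_arm (a joint): angle of the detector arm about the pivot, rad: 0 in the middle hole (the start), +0.349 in the next hole on the goniometer's +y side, -0.349 on its -y side; 0.01 play in a hole. Dark bar 36 mm wide, top at z = 45 mm, end 188 mm from the pivot; its white detector head stands 78 to 124 mm from the pivot, up to z = 95 mm. Stays where left; with the pin out, 1 to 2 N at the ring swings it
- index_pin (a joint): lift of the spring index pin (8 mm thick, on the arm 170 mm from the pivot), m: 0 fully home; above 0.0087 its rounded tip is out of the hole, and the arm can be swung or the pin rides on the plate until it drops into a hole; 0.016 upper stop. The spring presses it down with about 4 N when home, 6 to 7 N when lifted
- ring_top (a point): middle of the upper bar (its centre line) of the steel pull ring fixed on the pin, at z = 123 mm with the pin home, rising with it. Oblong ring of 6 mm round bar, 56 mm wide and 42 mm high inside, corners rounded 12 mm; it does not turn: one looks through it along the arm to the pivot. Put through from the outer end, slanting 30 to 60 degrees down towards the pivot, a finger can lift and swing it
- lamp: the lamp: a tall finned aluminium cylinder, 140 mm high and 47 mm across, fixed in one of the two sockets at the bed's ends. Origin: centre of its foot (z = 30 mm)
- light_trap: the light trap: a low smooth aluminium drum, 72 mm high and 44 mm across, fixed in the other socket. Origin: centre of its foot
- vial_mid (a point): centre of the sample vial, 12 mm across and 34 mm high, which stands loose in the cup on the pivot axis, its foot at z = 58 mm
- timer: bystander: bench timer, 60 x 66 x 19 mm, on the bench. Origin: centre of its underside
- bottle: bystander: screw-cap bottle, 56 mm across and 100 mm high. Origin: centre of its underside
- tweezers: bystander: tweezers lying flat on the bench, 129 x 16 x 8 mm. Origin: centre of the underside

How it is judged (in metres and radians):
On the way, in this order (a step that is already met when the one before it is completed fails the run):
1. the index pin is lifted clear of the middle hole (value of joint index_pin above 0.0087 m), for 0.1 s.
2. the arm is swung and the pin is home in the next hole on the lamp's side (value of joint index_pin below 0.002 m and ((y of lamp in the frame of gonio above 0.05 m and value of joint detector_arm between 0.329 and 0.369 rad) or (y of lamp in the frame of gonio below -0.05 m and value of joint detector_arm between -0.369 and -0.329 rad))), for 0.2 s.
At the end, for the whole second after the job is handed in: the pin is home (lift under 2 mm) in the hole next to the middle one on the lamp's side (arm within 0.02 rad of it and at rest), the vial stands upright in its cup, and timer, bottle and tweezers are within 10 mm of where they were (all of step 2 and velocity of joint detector_arm between -0.02 and 0.02 rad/s and horizontal distance between vial_mid and gonio below 0.006 m and angle between vial_mid's own z axis and vertical below 0.3 rad and distance of each of timer, bottle, tweezers from where it was at the start of the episode below 0.01 m); the robot touches nothing.
It fails at once if the arm is swung more than half a hole past the wanted hole, or more than half a hole the wrong way (value of joint detector_arm above 0.524 rad or value of joint detector_arm below -0.524 rad or (y of lamp in the frame of gonio above 0.05 m and value of joint detector_arm below -0.175 rad) or (y of lamp in the frame of gonio below -0.05 m and value of joint detector_arm above 0.175 rad)).
It fails at once if the ring is pinched or wrenched (the fingers press on it with more than 35 N in all) (contact force between the fingers and index_pin above 35 N).
It fails at once if the sample vial is taken, lifted or knocked (distance of vial_mid from where it was at the start of the episode above 0.008 m or contact force between the fingers and vial above 0.5 N).
It fails at once if a bystander is moved or lifted (distance of any of timer, bottle, tweezers from where it was at the start of the episode above 0.01 m).
It also fails if it takes over 48 s, if anything falls off the work surface, if the arm or the gripper's body presses on something with over 40 N, if the wrist force passes 120 N, or if a joint passes its speed limit or range.

## Working session

There is one attempt and no reset: what is moved stays moved. The work goes in short steps, Python scripts to look and compute and a tool call to move; the robot and the scene stay as the last step left them, time stands still between calls to the robot, and variables do not carry over. Pictures are saved under pics/ and viewed, at most 10 in all, crops included, and the job is handed in when it is done.

Besides the shell and the picture viewer there is one more tool, called after ">>>" as name(argument=value, ...), one argument or row to a line, values as JSON. step_arm: Moves the arm, as the interface text tells. Its arguments: {"type":"object","properties":{"moves":{"type":"array","items":{"type":"array","items":{"type":"array","items":{"type":"number"}}}}},"required":["moves"]}

```bash
mkdir -p pics; cat > h.py <<'E'
import numpy as np, cv2
from plant import ctrl, viewer, close_job
def info(n):
    c=viewer.camera_info(n); return np.array(c["camera_matrix"]),np.array(c["eye"]),c["orientation"]
E
python3 - <<'E'
from h import *
for n in("scene","top"):
    p,d=viewer.snapshot(n); cv2.imwrite(f"pics/{n}0.png",p); np.save(n+"_d.npy",d); print(n,viewer.camera_info(n))
o=ctrl.get_obs(); print(o)
E
```

```text
scene {'camera_matrix': array([[464.09528423,   0.        , 275.86374084],
       [  0.        , 464.09528423, 210.93987508],
       [  0.        ,   0.        ,   1.        ]]), 'eye': array([0.12231209, 0.67632982, 0.73157183]), 'orientation': array([-127.74148429,   -1.09345018, -143.65205451])}
top {'camera_matrix': array([[518.6517529 ,   0.        , 292.88060293],
       [  0.        , 518.6517529 , 206.54292792],
       [  0.        ,   0.        ,   1.        ]]), 'eye': array([0.5448054 , 0.00279471, 1.15238719]), 'orientation': array([-176.27540932,    1.35322214,  -89.96359484])}
{'clock': 0.1, 'joint_pos': array([-5.62594465e+01,  2.05876557e+01,  6.38566810e-01, -1.57181116e-02,
       -7.01367835e+01, -1.65076876e+01]), 'qvel': array([ 0.03505411,  0.05062314,  0.11864424,  0.20713486,  0.03798707,
       -0.01662212]), 'tau': array([-1.43507634e-03, -5.84161806e+01,  2.93752187e+01,  7.01548889e+00,
        1.02209556e-02, -3.28755220e-05]), 'tool_pos': array([ 0.19981089, -0.64428535,  0.22571561]), 'orientation': array([ 1.79913468e+02, -1.02343270e-02, -1.62772478e+02]), 'force': array([-0.2601183 , -0.2541321 ,  0.48387227]), 'moment': array([0.05406996, 0.01063343, 0.00416441]), 'gripper_force': 0.0, 'opening': 0.08782415762240489}
```

View pics/scene0.png

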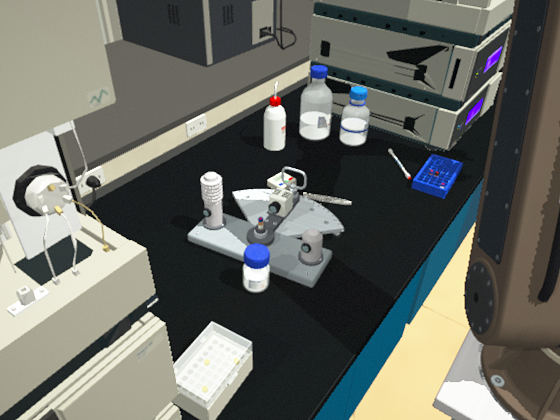

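View pics/top0.png

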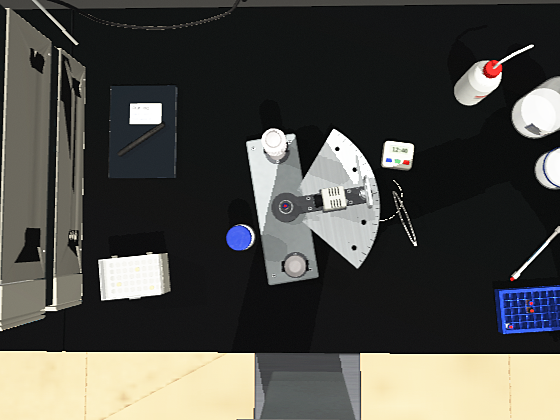

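The top view has the pivot at about (286,207), the finned lamp at (273,140) on the far +x side, and the trap at (295,265). The arm points to image right (-y) with the ring at about (366,190), and the timer and tweezers lie just beyond the sector. The next step is to measure these points.

```bash
cat >> h.py <<'E'
from scipy.spatial.transform import Rotation as R
def ray(n,u,v):
    K,e,o=info(n); M=R.from_euler('xyz',o,degrees=True).as_matrix()
    return e, M@np.linalg.solve(K,np.array([u,v,1.]))
def onz(n,u,v,z):
    e,r=ray(n,u,v); return e+r*(z-e[2])/r[2]
def cloud(n,d):
    K,e,o=info(n); M=R.from_euler('xyz',o,degrees=True).as_matrix()
    v,u=np.mgrid[:420,:560]; P=np.stack([(u-K[0,2])/K[0,0]*d,(v-K[1,2])/K[1,1]*d,d],-1)
    P=P@M.T+e; P[d==0]=np.nan; return P
E
python3 - <<'E'
from h import *
P={n:cloud(n,np.load(n+"_d.npy")) for n in("scene","top")}
print("pivot vial",onz("top",286,207,.09),"lamp",onz("top",273,137,.17),"trap",onz("top",295,267,.102))
for n,b in(("top",(340,400,160,240)),("scene",(270,320,155,200))):
    Q=P[n][b[2]:b[3],b[0]:b[1]].reshape(-1,3); Q=Q[(Q[:,2]>.105)&(Q[:,2]<.14)]
    print(n,len(Q),np.nanmedian(Q,0),Q.min(0),Q.max(0))
# plate holes
p=cv2.imread("pics/top0.png")
for u,v in((337,149),(365,212),(355,247),(352,165)): print(u,v,onz("top",u,v,.03))
T=P["top"]; 
print("heights: lamp",np.nanmax(T[125:155,260:290,2]),"trap",np.nanmax(T[250:280,282:310,2]))
print("timer",T[155,397],"tweez ends",T[185,397],T[242,414])
c=[cv2.resize(p[125:275,240:430],None,fx=4,fy=4,interpolation=2)]
cv2.imwrite("pics/c1.png",c[0][:600,:760])
s=cv2.imread("pics/scene0.png"); cv2.imwrite("pics/c2.png",cv2.resize(s[150:290,180:370],None,fx=4,fy=4,interpolation=2))
# high obstacles: max heights by region
for n in P:
    Q=P[n].reshape(-1,3); Q=Q[~np.isnan(Q[:,0])]
    for y in np.arange(-1.2,.7,.2):
        q=Q[(Q[:,1]>y)&(Q[:,1]<y+.2)&(Q[:,0]>.1)&(Q[:,0]<.95)]
        if len(q): print(n,round(y,1),[ (round(x,2),round(q[(q[:,0]>x)&(q[:,0]<x+.2),2].max(initial=-1),2)) for x in np.arange(.1,.95,.2)])
E
```

```text
pivot vial [0.61304015 0.04206971 0.09      ] lamp [0.74239936 0.0642511  0.17      ] trap [0.49112863 0.02330253 0.102     ]
top 103 [ 0.64242587 -0.12201929  0.12464128] [ 0.61138881 -0.12925382  0.10949786] [ 0.67604271 -0.11483118  0.13148879]
scene 79 [ 0.64139493 -0.12055453  0.12212666] [ 0.60927212 -0.13010508  0.10583473] [ 0.6755889  -0.1139676   0.12821257]
337 149 [ 0.74353057 -0.06679858  0.03      ]
365 212 [ 0.60591787 -0.12652043  0.03      ]
355 247 [ 0.53049748 -0.10443155  0.03      ]
352 165 [ 0.708293   -0.09919085  0.03      ]
heights: lamp 0.17332093082988598 trap 0.10729435796211417
timer [ 0.731618   -0.19872951  0.01963165] tweez ends [ 6.67617657e-01 -2.01417041e-01 -1.43070575e-04] [ 0.54125342 -0.23561509  0.00738798]
scene -1.2 [(np.float64(0.1), np.float64(-0.71)), (np.float64(0.3), np.float64(0.15)), (np.float64(0.5), np.float64(0.21)), (np.float64(0.7), np.float64(-1.0)), (np.float64(0.9), np.float64(-1.0))]
scene -1.0 [(np.float64(0.1), np.float64(-0.71)), (np.float64(0.3), np.float64(0.42)), (np.float64(0.5), np.float64(0.19)), (np.float64(0.7), np.
[... 2666 characters left out ...]
11)), (np.float64(0.5), np.float64(0.11)), (np.float64(0.7), np.float64(0.17)), (np.float64(0.9), np.float64(0.01))]
top 0.2 [(np.float64(0.1), np.float64(-0.71)), (np.float64(0.3), np.float64(0.08)), (np.float64(0.5), np.float64(0.08)), (np.float64(0.7), np.float64(0.03)), (np.float64(0.9), np.float64(0.01))]
top 0.4 [(np.float64(0.1), np.float64(-0.0)), (np.float64(0.3), np.float64(0.33)), (np.float64(0.5), np.float64(0.35)), (np.float64(0.7), np.float64(0.35)), (np.float64(0.9), np.float64(0.36))]
top 0.6 [(np.float64(0.1), np.float64(-0.71)), (np.float64(0.3), np.float64(0.01)), (np.float64(0.5), np.float64(-1.0)), (np.float64(0.7), np.float64(-1.0)), (np.float64(0.9), np.float64(-1.0))]
```

View pics/c1.png

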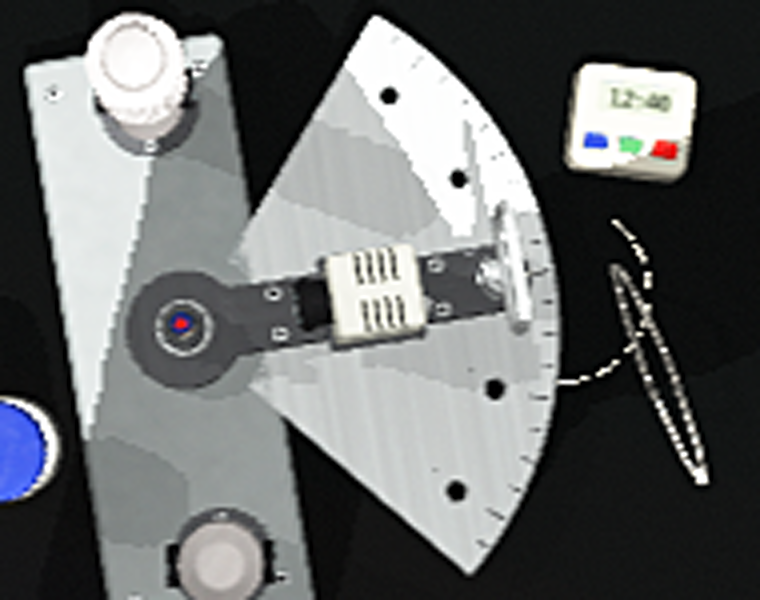

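>>> step_arm(
  moves=[
    [[0,0,5,0,0],[0,0,5,0,0]],
  ],
)

```text
clock: 0.3
tool_pos: [0.1995, -0.6438, 0.3256]
orientation: [179.7, -0.1, -162.8]
force: [1.1, -1.6, 0.7]
opening: 0.077
gripper_force: 0.0
```

The crop confirms the arm lies along (0.163,-0.987). The next hole on the lamp side is at about (355,170), and the ring is edge-on at (368,190). The moves only twist about z, so I'm checking how the orientation behaves at the reach limit.

>>> step_arm(
  moves=[
    [[0,0,5,0,0],[0,0,5,0,0],[0,0,5,0,0],[0,0,5,0,0],[0,0,5,0,0],[0,0,5,0,0]],
  ],
)

```text
clock: 0.9
tool_pos: [0.1995, -0.6442, 0.6236]
orientation: [-179.9, 0.0, -162.8]
force: [0.9, -1.0, 1.8]
opening: 0.0292
gripper_force: 0.0
```

>>> step_arm(
  moves=[
    [[0,0,5,0,0],[0,0,5,0,0],[0,0,5,0,0],[0,0,5,0,0]],
  ],
)

```text
clock: 1.3
tool_pos: [0.1801, -0.5809, 0.7231]
orientation: [-175.6, -0.9, -162.8]
force: [0.2, 0.0, 2.0]
opening: 0.0013
gripper_force: 0.0
```

>>> step_arm(
  moves=[
    [[0,0,5,0,0],[0,0,5,0,0],[0,0,5,0,0],[0,0,5,0,0]],
  ],
)

```text
clock: 1.7
tool_pos: [0.1582, -0.512, 0.7932]
orientation: [-169.9, -2.1, -163.0]
force: [0.5, 0.6, 0.8]
opening: 0.0008
gripper_force: 0.0
```

>>> step_arm(
  moves=[
    [[0,0,-5,0,0],[0,0,-5,0,0]],
  ],
)

```text
clock: 1.9
tool_pos: [0.1608, -0.516, 0.7334]
orientation: [-169.6, -2.1, -162.9]
force: [1.0, -1.9, 0.6]
opening: 0.0006
gripper_force: 0.0
```

```bash
python3 - <<'E'
from h import *
o=ctrl.get_obs(); print(o["joint_pos"],o["tool_pos"]); print(R.from_euler('xyz',o["orientation"],degrees=True).as_matrix())
E
```

```text
[ -47.23140587    8.37770516   47.37644814    7.4167018  -120.26833281
  -21.24446461] [ 0.16082506 -0.51602932  0.73342881]
[[-0.95513962 -0.29559997  0.01813755]
 [-0.29379564  0.93803232 -0.18379197]
 [ 0.03731529 -0.18087572 -0.98279781]]
```

Tilt picked up at the reach limit persists, so I can build the slant that way. I'll twist first so that the closing line ends up horizontal, then push beyond reach to add tilt.

>>> step_arm(
  moves=[
    [[0,0,0,-0.145,0],[0,0,0,-0.145,0],[0,0,0,-0.145,0],[0,0,0,-0.145,0],[0,0,0,-0.145,0],[0,0,0,-0.145,0],[0,0,0,-0.145,0],[0,0,0,-0.145,0],[0,0,0,-0.145,0],[0,0,0,-0.145,0]],
  ],
)

```text
clock: 2.9
tool_pos: [0.161, -0.5162, 0.732]
orientation: [-169.9, -2.2, 113.7]
force: [1.1, 0.6, -0.2]
opening: 0.0003
gripper_force: 0.0
```

>>> step_arm(
  moves=[
    [[0,0,0,-0.145,0],[0,0,5,0,0],[0,0,5,0,0],[0,0,5,0,0],[0,0,5,0,0],[0,0,5,0,0],[0,0,5,0,0]],
  ],
)

```text
clock: 3.6
tool_pos: [0.1149, -0.4253, 0.8308]
orientation: [-166.8, 4.4, 107.0]
force: [-0.1, 0.5, -0.1]
opening: 0.0007
gripper_force: 0.0
```

```bash
cat >> h.py <<'E'
def st():
    o=ctrl.get_obs(); M=R.from_euler('xyz',o["orientation"],degrees=True).as_matrix()
    print(o["clock"],o["joint_pos"].round(1),o["tool_pos"].round(4),"F",o["force"].round(1)); print(M.round(3)); return o,M
E
python3 -c "
from h import *
st()"
```

```text
3.6 [ -38.5   17.1   71.7   24.4 -146.2 -104.8] [ 0.1149 -0.4253  0.8308] F [-0.1  0.5 -0.1]
[[-0.292  0.936 -0.197]
 [ 0.953  0.268 -0.138]
 [-0.076 -0.228 -0.971]]
```

>>> step_arm(
  moves=[
    [[3.6,2.2,-2,0.055,0],[3.6,2.2,-2,0.055,0],[3.6,2.2,-2,0.055,0],[3.6,2.2,-2,0.055,0],[3.6,2.2,-2,0.055,0],[3.6,2.2,-2,0.055,0],[3.6,2.2,-2,0.055,0]],
  ],
)

```text
clock: 4.3
tool_pos: [0.3634, -0.2747, 0.6934]
orientation: [-166.8, 4.3, 128.8]
force: [0.4, -1.3, 0.0]
opening: 0.0008
gripper_force: 0.0
```

>>> step_arm(
  moves=[
    [[3.6,2.2,-2,0.055,0],[3.6,2.2,-2,0.055,0],[3.6,2.2,-2,0.055,0],[3.6,2.2,-2,0.055,0],[3.6,2.2,-2,0.055,0],[3.6,2.2,-2,0.055,0],[3.6,2.2,-2,0.055,0]],
  ],
)

```text
clock: 5.0
tool_pos: [0.616, -0.1207, 0.5533]
orientation: [-166.8, 4.3, 150.9]
force: [-0.2, -0.8, 0.3]
opening: 0.0005
gripper_force: 0.0
```

```bash
python3 -c "
from h import *
st()"
```

```text
5.0 [  14.3   15.7   28.2   13.2 -108.1 -130.4] [ 0.616  -0.1207  0.5533] F [-0.2 -0.8  0.3]
[[-0.871  0.488 -0.047]
 [ 0.485  0.842 -0.236]
 [-0.075 -0.228 -0.971]]
```

>>> step_arm(
  moves=[
    [[4.9,-0.9,0,0,0],[4.9,-0.9,0,0,0],[4.9,-0.9,0,0,0],[4.9,-0.9,0,0,0],[4.9,-0.9,0,0,0]],
  ],
)

```text
clock: 5.5
tool_pos: [0.8193, -0.1616, 0.5153]
orientation: [-166.3, 5.3, 151.3]
force: [2.5, 1.1, -4.8]
opening: 0.0005
gripper_force: 0.0
```

>>> step_arm(
  moves=[
    [[4.9,-0.9,0,0,0],[4.9,-0.9,0,0,0],[4.9,-0.9,0,0,0],[4.9,-0.9,0,0,0],[4.9,-0.9,0,0,0]],
  ],
)

```text
clock: 6.0
tool_pos: [0.9398, -0.1958, 0.4358]
orientation: [-167.7, 14.0, 153.0]
force: [0.5, 0.3, -0.7]
opening: 0.0004
gripper_force: 0.0
```

```bash
python3 -c "
from h import *
st()"
```

```text
6.0 [   6.3   51.2   71.6   18.6 -104.8 -119.2] [ 0.9398 -0.1958  0.4358] F [ 0.5  0.3 -0.7]
[[-0.865  0.489  0.113]
 [ 0.44   0.847 -0.297]
 [-0.241 -0.207 -0.948]]
```

>>> step_arm(
  moves=[
    [[2.7,-0.5,4.1,0,0],[2.7,-0.5,4.1,0,0],[2.7,-0.5,4.1,0,0],[2.7,-0.5,4.1,0,0],[2.7,-0.5,4.1,0,0],[2.7,-0.5,4.1,0,0],[2.7,-0.5,4.1,0,0],[2.7,-0.5,4.1,0,0]],
  ],
)

```text
clock: 6.8
tool_pos: [0.9405, -0.2154, 0.5955]
orientation: [-168.4, 29.1, 156.3]
force: [-0.6, 0.6, 0.2]
opening: 0.0006
gripper_force: 0.0
```

```bash
python3 -c "
from h import *
st()"
```

```text
6.8 [   7.2   43.9   71.7   24.8  -97.3 -116.2] [ 0.9405 -0.2154  0.5955] F [-0.6  0.6  0.2]
[[-0.8    0.483  0.356]
 [ 0.351  0.858 -0.375]
 [-0.487 -0.175 -0.856]]
```

>>> step_arm(
  moves=[
    [[0,0,0,-0.14,0],[0,0,0,-0.14,0],[0,0,0,-0.14,0],[0,0,0,-0.14,0],[2,-0.4,4.5,0,0],[2,-0.4,4.5,0,0],[2,-0.4,4.5,0,0],[2,-0.4,4.5,0,0],[2,-0.4,4.5,0,0]],
  ],
)

```text
clock: 7.7
tool_pos: [0.8775, -0.2321, 0.6798]
orientation: [-173.6, 39.4, 126.1]
force: [-0.4, -0.4, 0.1]
opening: 0.0004
gripper_force: 0.0
```

```bash
python3 -c "
from h import *
st()"
```

```text
7.7 [  10.1   42.8   71.7   39.1 -102.4 -141.8] [ 0.8775 -0.2321  0.6798] F [-0.4 -0.4  0.1]
[[-0.455  0.844  0.282]
 [ 0.624  0.529 -0.576]
 [-0.635 -0.086 -0.767]]
```

>>> step_arm(
  moves=[
    [[0,0,0,-0.14,0],[0,0,0,-0.14,0],[2.2,-0.4,4.4,0,0],[2.2,-0.4,4.4,0,0],[2.2,-0.4,4.4,0,0],[2.2,-0.4,4.4,0,0]],
  ],
)

```text
clock: 8.3
tool_pos: [0.8433, -0.2494, 0.7355]
orientation: [-179.4, 46.6, 110.7]
force: [-0.1, -0.3, -0.2]
opening: 0.0007
gripper_force: 0.0
```

```bash
python3 -c "
from h import *
st()"
```

```text
8.3 [  10.6   42.3   71.7   47.6 -103.6 -151.6] [ 0.8433 -0.2494  0.7355] F [-0.1 -0.3 -0.2]
[[-0.243  0.938  0.247]
 [ 0.643  0.346 -0.683]
 [-0.727 -0.007 -0.687]]
```

>>> step_arm(
  moves=[
    [[-2.5,0,-4,0,0],[-2.5,0,-4,0.14,0],[-2.5,0,-4,0.14,0],[-2.5,0,-4,0.14,0],[-2.5,0,-4,0.14,0],[-2.5,0,-4,0.14,0],[-2,0,-4,0.14,0],[-1,0,-3,0.14,0],[0,0,-2,0.14,0],[0,0,0,0.14,0]],
  ],
)

```text
clock: 9.3
tool_pos: [0.7389, -0.2556, 0.5192]
orientation: [-178.2, 47.5, 166.7]
force: [-0.5, -1.1, 0.0]
opening: 0.0003
gripper_force: 0.0
```

```bash
python3 -c "
from h import *
st()"
```

```text
9.3 [-1.000e-01  3.000e-01 -1.130e+01  2.090e+01 -3.380e+01 -1.167e+02] [ 0.7389 -0.2556  0.5192] F [-0.5 -1.1  0. ]
[[-0.658  0.252  0.71 ]
 [ 0.156  0.967 -0.2  ]
 [-0.737 -0.021 -0.675]]
```

>>> step_arm(
  moves=[
    [[3,0,3,0.05,0],[3,0,3,0.1,0],[0,0,3,0.14,0],[0,0,0,0.14,0],[0,0,0,0.14,0],[0,0,0,0.14,0],[0,0,0,0.14,0],[0,0,0,0.14,0],[0,0,0,0.14,0],[0,0,0,0.14,0]],
  ],
)

```text
clock: 10.3
tool_pos: [0.7966, -0.2589, 0.6019]
orientation: [-177.5, 46.9, -123.3]
force: [2.9, 1.4, 1.7]
opening: 0.0007
gripper_force: 0.0
```

```bash
python3 -c "
from h import *
st()"
```

```text
10.3 [ -28.2   32.4   68.3  -49.5 -108.2  -30.1] [ 0.7966 -0.2589  0.6019] F [2.9 1.4 1.7]
[[-0.376 -0.818  0.436]
 [-0.571  0.575  0.586]
 [-0.73  -0.029 -0.683]]
```

>>> step_arm(
  moves=[
    [[-1.7,0,-4,0.13,0],[-1.7,0,-4,0.13,0],[-1.7,0,-4,0.13,0],[-1.7,0,-4,0.13,0],[-1.7,0,-4,0.13,0],[-1.7,0,-4,0.13,0],[-1.7,0,-4,0.02,0],[-1.7,0,-4,0,0],[0,0,-3,0,0]],
  ],
)

```text
clock: 11.2
tool_pos: [0.6615, -0.2586, 0.2471]
orientation: [-178.1, 46.6, -78.1]
force: [1.0, -1.3, 0.9]
opening: 0.0004
gripper_force: 0.0
```

```bash
python3 - <<'E'
from h import *
o,M=st(); print("az",np.degrees(np.arctan2(M[1,2],M[0,2])))
for n in("scene","top"):
    p,d=viewer.snapshot(n); cv2.imwrite(f"pics/{n}1.png",p); np.save(n+"_d.npy",d)
s=cv2.imread("pics/scene1.png"); t=cv2.imread("pics/top1.png")
a=cv2.resize(s[90:270,180:430],None,fx=1.6,fy=1.6*300/288,interpolation=2); b=cv2.resize(t[120:300,250:500],(400,300),interpolation=2)
a=cv2.resize(a,(400,300)); cv2.imwrite("pics/c3.png",np.hstack([a,b]))
E
```

```text
11.2 [ -27.3   42.9   41.7  -40.  -114.7   29.7] [ 0.6615 -0.2586  0.2471] F [ 1.  -1.3  0.9]
[[ 0.141 -0.983 -0.116]
 [-0.672 -0.182  0.718]
 [-0.727 -0.023 -0.687]]
az 99.21969484326995
```

View pics/c3.png

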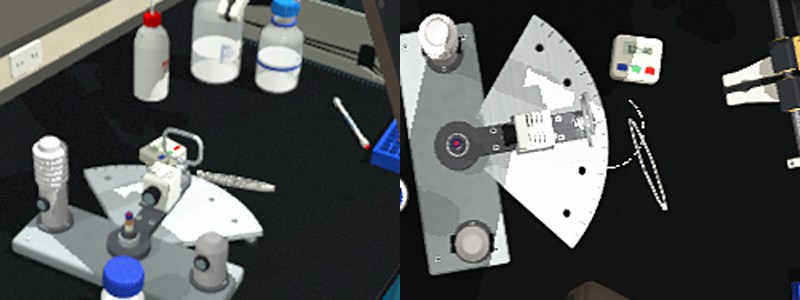

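The left half (scene view) shows the ring standing upright at about (185,147), with no gripper in it. In the right half (top view) the shut fingers come in from the right with tips at about (725,90), in line with the ring at (587,118). I'll compare the camera's tip position with the TCP and re-measure the ring bar.

```bash
python3 - <<'E'
from h import *
for n in("scene","top"):
    P=cloud(n,np.load(n+"_d.npy")).reshape(-1,3)
    o=ctrl.get_obs(); M=R.from_euler('xyz',o["orientation"],degrees=True).as_matrix(); L=(P-o["tool_pos"])@M
    f=L[(np.abs(L[:,0])<.04)&(np.abs(L[:,1])<.06)&(L[:,2]>-.06)&(L[:,2]<.02)]
    if len(f):
        for a in np.arange(-.06,.02,.01):
            g=f[(f[:,2]>=a)&(f[:,2]<a+.01)]
            if len(g): print(n,round(a,2),len(g),"x",g[:,0].min().round(4),g[:,0].max().round(4),"y",g[:,1].min().round(4),g[:,1].max().round(4))
    q=P[(P[:,2]>.112)&(P[:,2]<.135)&(np.abs(P[:,0]-.642)<.05)&(np.abs(P[:,1]+.122)<.03)]
    print(n,"ring",len(q),q.mean(0),q.min(0),q.max(0),np.polyfit(q[:,0],q[:,1],1))
E
```

```text
scene -0.06 71 x -0.0151 0.0113 y -0.0187 0.0252
scene -0.05 74 x -0.0176 0.0081 y -0.0184 0.0233
scene -0.04 74 x -0.0184 0.0098 y -0.0167 0.0212
scene -0.03 55 x -0.0153 0.0091 y -0.0139 0.0194
scene -0.02 60 x -0.015 0.0086 y -0.0141 0.0182
scene -0.01 65 x -0.016 0.0124 y -0.0115 0.0184
scene ring 67 [ 0.64074163 -0.12209218  0.12205276] [ 0.61043363 -0.13169635  0.11322382] [ 0.67278809 -0.11220805  0.12739046] [ 0.17520529 -0.23435351]
top -0.06 105 x -0.0135 0.0061 y -0.0219 0.0231
top -0.05 153 x -0.0136 0.0131 y -0.0199 0.0214
top -0.04 128 x -0.0137 -0.001 y -0.0188 0.0193
top -0.03 98 x -0.0128 0.0089 y -0.0161 0.0172
top -0.02 114 x -0.0137 0.0106 y -0.0147 0.017
top -0.01 89 x -0.0129 0.0056 y -0.0153 0.0168
top 0.0 4 x -0.0082 -0.006 y -0.0099 0.015
top ring 101 [ 0.64328437 -0.12215251  0.12400109] [ 0.61145914 -0.12844385  0.11230616] [ 0.67596469 -0.11504023  0.1297623 ] [ 0.16011019 -0.22514889]
```

>>> step_arm(
  moves=[
    [[0.3,0,-1.8,0,0],[-0.35,2.15,-2.06,0,0],[-0.35,2.15,-2.06,0,0],[-0.35,2.15,-2.06,0,0],[-0.35,2.15,-2.06,0,0],[-0.12,0.72,-0.69,0,0],[0,0,0,0,0],[0,0,0,0,0]],
  ],
)

```text
clock: 12.1
tool_pos: [0.6512, -0.1658, 0.1413]
orientation: [-178.2, 46.7, -78.2]
force: [-0.3, -0.3, -0.1]
opening: 0.0004
gripper_force: 0.0
```

```bash
python3 - <<'E'
from h import *
o,M=st(); d=M[:,2]; c=np.array([.642,-.123,.099]); v=c-o["tool_pos"]; print("along",v@d,"perp",(v-(v@d)*d), "at ring plane z", (o["tool_pos"]+d*(c[1]-o["tool_pos"][1])/d[1]))
P={}
for n in("scene","top"):
    p,dd=viewer.snapshot(n); cv2.imwrite(f"pics/{n}2.png",p); P[n]=p
a=cv2.resize(P["scene"][120:220,250:383],(532,400),interpolation=2); b=cv2.resize(P["top"][150:250,330:396],(264,400),interpolation=2)
cv2.imwrite("pics/c4.png",np.hstack([a,b]))
E
```

```text
12.1 [-21.7  41.5  24.9 -39.2 -99.4  35.4] [ 0.6512 -0.1658  0.1413] F [-0.3 -0.3 -0.1]
[[ 0.14  -0.983 -0.118]
 [-0.672 -0.182  0.718]
 [-0.728 -0.022 -0.686]]
along 0.06077472190374103 perp [-0.00199953 -0.00089751 -0.00059714] at ring plane z [ 0.64414655 -0.123       0.1004538 ]
```

View pics/c4.png

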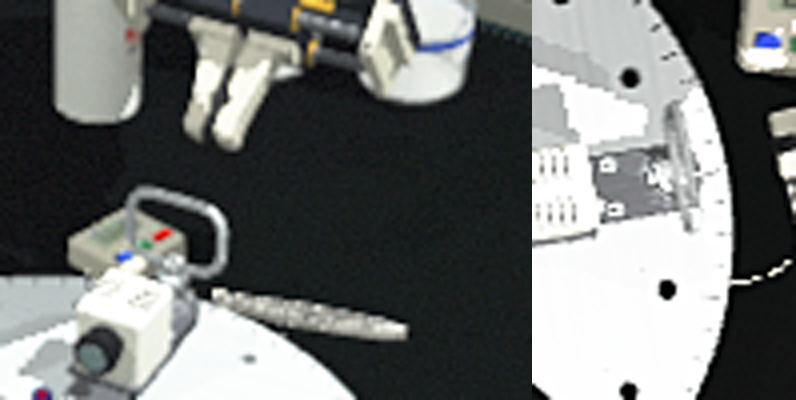

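In the scene half the shut fingers point at the ring from outside, with tips at about (215,140) and the ring opening at about (175,232). They are clear of everything, so I'm inserting gently.

>>> step_arm(
  moves=[
    [[-0.35,1.1,-1.06,0,0],[-0.17,1.08,-1.03,0,0],[-0.17,1.08,-1.03,0,0],[-0.12,0.72,-0.69,0,0],[-0.12,0.72,-0.69,0,0],[0,0,0,0,0]],
  ],
)

```text
clock: 12.8
tool_pos: [0.6401, -0.1162, 0.0935]
orientation: [-178.5, 46.9, -78.4]
force: [-0.5, 0.4, 0.1]
opening: 0.0003
gripper_force: 0.0
```

>>> step_arm(
  moves=[
    [[-0.12,0.72,-0.69,0,0],[-0.06,0.36,-0.34,0,0],[-0.06,0.36,-0.34,0,0],[0,0,0,0,0],[0,0,0,0,0]],
  ],
)

```text
clock: 13.3
tool_pos: [0.6383, -0.1032, 0.0809]
orientation: [-178.4, 46.8, -78.4]
force: [0.1, 0.3, 0.5]
opening: 0.0006
gripper_force: 0.0
```

```bash
python3 - <<'E'
from h import *
o,M=st(); d=M[:,2]; c=np.array([.642,-.123,.099]); v=c-o["tool_pos"]; print("along",v@d,"at ring plane z", (o["tool_pos"]+d*(c[1]-o["tool_pos"][1])/d[1]))
P={}
for n in("scene","top"):
    p,dd=viewer.snapshot(n); cv2.imwrite(f"pics/{n}3.png",p); P[n]=p
a=cv2.resize(P["scene"][140:240,250:383],(532,400),interpolation=2); b=cv2.resize(P["top"][150:250,330:396],(264,400),interpolation=2)
cv2.imwrite("pics/c5.png",np.hstack([a,b]))
E
```

```text
13.3 [-18.   41.6  16.4 -40.4 -90.8  38. ] [ 0.6383 -0.1032  0.0809] F [0.1 0.3 0.5]
[[ 0.138 -0.983 -0.12 ]
 [-0.67  -0.182  0.72 ]
 [-0.729 -0.019 -0.684]]
along -0.02705355360283164 at ring plane z [ 0.64158533 -0.123       0.09972816]
```

View pics/c5.png

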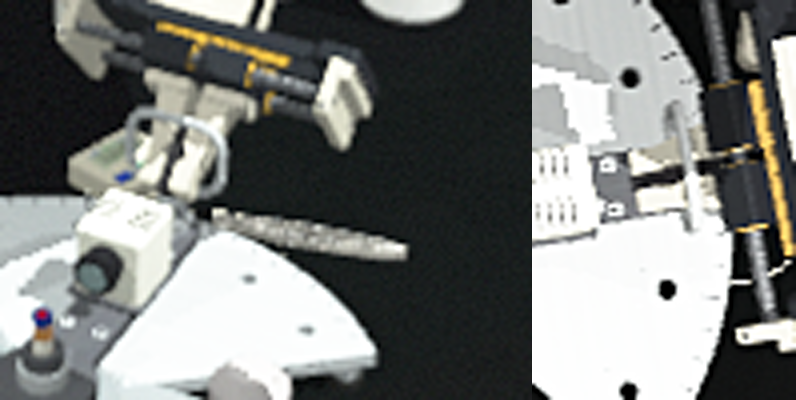

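The fingers are through the ring (scene ring at about (180,150)) with no contact force. Now I'll lift in small steps.

>>> step_arm(
  moves=[
    [[0,0,0.2,0,0],[0,0,0.2,0,0],[0,0,0.2,0,0],[0,0,0,0,0]],
  ],
)

```text
clock: 13.8
tool_pos: [0.6384, -0.1034, 0.0868]
orientation: [-178.4, 46.8, -78.4]
force: [1.2, -1.4, -3.9]
opening: 0.0003
gripper_force: 1.8
```

>>> step_arm(
  moves=[
    [[0,0,0.2,0,0],[0,0,0.2,0,0],[0,0,0.2,0,0],[0,0,0,0,0]],
  ],
)

```text
clock: 14.2
tool_pos: [0.6383, -0.1034, 0.0931]
orientation: [-178.4, 46.8, -78.4]
force: [0.3, -1.4, -4.2]
opening: 0.0003
gripper_force: 2.6
```

>>> step_arm(
  moves=[
    [[0,0,0.15,0,0],[0,0,0.15,0,0],[0,0,0,0,0]],
  ],
)

```text
clock: 14.5
tool_pos: [0.6383, -0.1033, 0.096]
orientation: [-178.4, 46.8, -78.4]
force: [-0.0, -2.3, -5.9]
opening: 0.0003
gripper_force: 3.0
```

```bash
cat >> h.py <<'E'
def ring(cx=.642,cy=-.122,zl=.118):
    for n in("scene","top"):
        p,d=viewer.snapshot(n); P=cloud(n,d).reshape(-1,3)
        q=P[(P[:,2]>zl)&(P[:,2]<.15)&(np.hypot(P[:,0]-cx,P[:,1]-cy)<.045)]; print(n,len(q),q.mean(0).round(4),np.percentile(q[:,2],[50,90,98]).round(4))
        cv2.imwrite(f"pics/{n}_l.png",p)
E
python3 - <<'E'
from h import *
for n in ("scene","top"):
    p,d=viewer.snapshot(n); P=cloud(n,d); P0=None
    g=p.astype(int); m=(P[...,2]>.115)&(P[...,2]<.15)&(np.abs(P[...,0]-.642)<.04)&(np.abs(P[...,1]+.126)<.009)
    z=P[...,2][m]; print(n,m.sum(),np.percentile(z,[10,50,90]))
    for x in np.arange(.61,.68,.01):
        k=m&(P[...,0]>x)&(P[...,0]<x+.01)
        if k.sum(): print(round(x,2),P[k].mean(0).round(4))
E
```

```text
scene 203 [0.12121241 0.13241738 0.13910248]
0.61 [ 0.614  -0.1267  0.1256]
0.62 [ 0.6247 -0.1258  0.128 ]
0.63 [ 0.635  -0.1244  0.1298]
0.64 [ 0.6457 -0.1242  0.1313]
0.65 [ 0.6546 -0.126   0.1359]
0.66 [ 0.6627 -0.1249  0.1379]
0.67 [ 0.6724 -0.1221  0.1308]
top 223 [0.12531354 0.134588   0.13834548]
0.61 [ 0.6154 -0.1267  0.1288]
0.62 [ 0.6256 -0.1262  0.1317]
0.63 [ 0.6352 -0.1259  0.1328]
0.64 [ 0.6453 -0.125   0.1336]
0.65 [ 0.655  -0.1236  0.1357]
0.66 [ 0.6644 -0.1214  0.1353]
0.67 [ 0.6725 -0.1183  0.1319]
```

>>> step_arm(
  moves=[
    [[0,0,0.2,0,0],[0,0,0,0,0],[0.31,0.07,0,0.022,0],[0.31,0.07,0,0.022,0],[0.31,0.07,0,0.022,0],[0.31,0.07,0,0.022,0],[0,0,0,0,0]],
  ],
)

```text
clock: 15.3
tool_pos: [0.6519, -0.1005, 0.0972]
orientation: [-178.4, 46.8, -73.2]
force: [2.3, -5.2, -5.6]
opening: 0.0002
gripper_force: 4.3
```

>>> step_arm(
  moves=[
    [[0.31,0.09,0,0.022,0],[0.31,0.09,0,0.022,0],[0.31,0.1,0,0.022,0],[0.31,0.1,0,0.022,0],[0,0,0,0,0]],
  ],
)

```text
clock: 15.8
tool_pos: [0.6645, -0.0968, 0.0972]
orientation: [-178.4, 46.7, -68.1]
force: [3.4, -6.2, -6.0]
opening: 0.0004
gripper_force: 4.7
```

```bash
cat >> h.py <<'E'
def ang():
    # arm azimuth from white head top (z .085-.105) about the pivot
    p,d=viewer.snapshot("top"); P=cloud("top",d); r=np.hypot(P[...,0]-.613,P[...,1]-.042)
    m=(P[...,2]>.088)&(P[...,2]<.104)&(r>.07)&(r<.13)&(P[...,1]<.0)&(p.min(2)>120)
    if m.sum()>20:
        q=P[m]; (cx,cy),s,a=cv2.minAreaRect((q[:,:2]*1000).astype(np.float32)); cx/=1000;cy/=1000
        print("head",m.sum(),round(cx,4),round(cy,4),s,a,"az",np.degrees(np.arctan2(cy-.042,cx-.613)).round(2))
    cv2.imwrite("pics/top_l.png",p); return p
E
python3 - <<'E'
from h import *
st(); ang()
import h
p=cv2.imread("pics/top0.png")
E
```

```text
15.8 [-14.7  45.1  25.3 -37.5 -98.8  39.7] [ 0.6645 -0.0968  0.0972] F [ 3.4 -6.2 -6. ]
[[ 0.255 -0.935 -0.244]
 [-0.636 -0.353  0.686]
 [-0.728 -0.02  -0.685]]
head 463 0.6499 -0.05 (43.887054443359375, 45.90897750854492) 19.35184669494629 az -68.14
```

>>> step_arm(
  moves=[
    [[0.3,0.11,0,0.022,0],[0.3,0.11,0,0.022,0],[0.3,0.12,0,0.022,0],[0.3,0.12,0,0.022,0],[0,0,-0.3,0,0],[0,0,-0.3,0,0],[0,0,-0.1,0,0],[0,0,0,0,0]],
  ],
)

```text
clock: 16.65
tool_pos: [0.6753, -0.091, 0.0913]
orientation: [-178.3, 46.9, -63.1]
force: [0.4, -0.6, 0.1]
opening: 0.0005
gripper_force: 0.5
```

```bash
python3 - <<'E'
from h import *
st(); ang()
E
```

```text
16.65 [ -13.    47.5   28.9  -36.2 -101.8   41.5] [ 0.6753 -0.091   0.0913] F [ 0.4 -0.6  0.1]
[[ 0.309 -0.901 -0.304]
 [-0.61  -0.433  0.664]
 [-0.73  -0.02  -0.683]]
head 456 0.6582 -0.0466 (44.17709732055664, 45.97951889038086) 24.084232330322266 az -62.96
```

>>> step_arm(
  moves=[
    [[0.27,0.12,0,0.01,0],[0.27,0.12,0,0.01,0],[0.27,0.12,0,0.01,0],[0.27,0.12,0,0.01,0],[0,0,0,0,0]],
  ],
)

```text
clock: 17.2
tool_pos: [0.6862, -0.0868, 0.0905]
orientation: [-178.4, 46.8, -60.9]
force: [-0.3, -2.1, -0.2]
opening: 0.0004
gripper_force: 1.0
```

```bash
python3 - <<'E'
from h import *
st(); ang()
E
```

```text
17.2 [ -12.1   48.9   31.6  -35.7 -103.6   41.7] [ 0.6862 -0.0868  0.0905] F [-0.3 -2.1 -0.2]
[[ 0.333 -0.883 -0.33 ]
 [-0.598 -0.468  0.651]
 [-0.729 -0.019 -0.684]]
head 453 0.6607 -0.0454 (44.44275665283203, 45.46644592285156) 25.621915817260742 az -61.39
```

>>> step_arm(
  moves=[
    [[0.18,0.09,0,0.01,0],[0.18,0.09,0,0.01,0],[0.18,0.09,0,0.01,0],[0,0,0,0,0]],
  ],
)

```text
clock: 17.65
tool_pos: [0.6919, -0.0838, 0.0901]
orientation: [-178.4, 46.8, -59.2]
force: [1.5, -1.2, -5.1]
opening: 0.0004
gripper_force: 2.2
```

>>> step_arm(
  moves=[
    [[0.13,0.07,0,0.01,0],[0,0,0,0,0]],
  ],
)

```text
clock: 17.85
tool_pos: [0.6928, -0.0834, 0.0904]
orientation: [-178.4, 46.8, -58.6]
force: [0.4, -1.3, -4.6]
opening: 0.0001
gripper_force: 2.3
```

```bash
python3 - <<'E'
from h import *
st(); ang(); ring(.69,-.1)
E
```

```text
17.85 [ -11.2   50.    33.6  -35.1 -105.1   42.3] [ 0.6928 -0.0834  0.0904] F [ 0.4 -1.3 -4.6]
[[ 0.356 -0.864 -0.356]
 [-0.584 -0.503  0.637]
 [-0.729 -0.019 -0.684]]
head 458 0.6652 -0.0432 (44.17409896850586, 46.15224838256836) 28.73542594909668 az -58.49
scene 339 [ 0.7034 -0.112   0.134 ] [0.1334 0.146  0.1486]
top 210 [ 0.7052 -0.1022  0.1291] [0.1306 0.1352 0.1375]
```

The -5 N on the finger says the pin has dropped into the next hole and is hanging on the finger, with the arm swung about 20°. I'll lower it home.

>>> step_arm(
  moves=[
    [[0,0,-0.2,0,0],[0,0,-0.2,0,0],[0,0,-0.2,0,0],[0,0,-0.15,0,0],[0,0,0,0,0],[0,0,0,0,0]],
  ],
)

```text
clock: 18.6
tool_pos: [0.6926, -0.0837, 0.0834]
orientation: [-178.4, 46.8, -58.7]
force: [1.1, -1.5, -3.3]
opening: 0.0004
gripper_force: 1.7
```

```bash
python3 - <<'E'
from h import *
o,M=st(); ang(); a=np.radians(-60.6); r=.613+.1675*np.cos(a),.042+.1675*np.sin(a); t=np.array([-np.sin(a),np.cos(a)]); u=np.array([np.cos(a),np.sin(a)])
v=o["tool_pos"][:2]-r; print("rel ring: tangential",v@t,"radial",v@u)
for n in("scene","top"):
    p,d=viewer.snapshot(n); P=cloud(n,d); L=P[...,:2]-r; m=(np.abs(L@u)<.012)&(np.abs(L@t)<.035)&(P[...,2]>.06)&(P[...,2]<.15)
    q=P[m]; T=(L@t)[m]
    for k in np.arange(-.035,.035,.01):
        w=(T>k)&(T<k+.01); print(n,round(k,3),w.sum(),q[w][:,2].max(initial=0).round(4),end=' | ')
    print(); cv2.imwrite(f"pics/{n}5.png",p)
a=cv2.resize(cv2.imread("pics/scene5.png")[130:230,230:363],(532,400),interpolation=2); b=cv2.resize(cv2.imread("pics/top5.png")[140:240,330:396],(264,400),interpolation=2)
cv2.imwrite("pics/c6.png",np.hstack([a,b]))
E
```

```text
18.6 [ -11.3   50.4   33.4  -35.  -104.6   42.7] [ 0.6926 -0.0837  0.0834] F [ 1.1 -1.5 -3.3]
[[ 0.356 -0.864 -0.355]
 [-0.584 -0.503  0.637]
 [-0.729 -0.019 -0.684]]
head 456 0.6652 -0.043 (44.31037139892578, 45.764122009277344) 28.586612701416016 az -58.45
rel ring: tangential 0.007626016717072261 radial -0.01888821968019864
scene -0.035 33 0.1229 | scene -0.025 21 0.1273 | scene -0.015 59 0.1277 | scene -0.005 58 0.129 | scene 0.005 53 0.1276 | scene 0.015 52 0.1331 | scene 0.025 44 0.1267 | scene 0.035 0 0.0 | 
top -0.035 0 0.0 | top -0.025 12 0.1242 | top -0.015 46 0.1284 | top -0.005 64 0.1288 | top 0.005 66 0.1289 | top 0.015 64 0.1305 | top 0.025 32 0.1298 | top 0.035 0 0.0 |
```

View pics/c6.png

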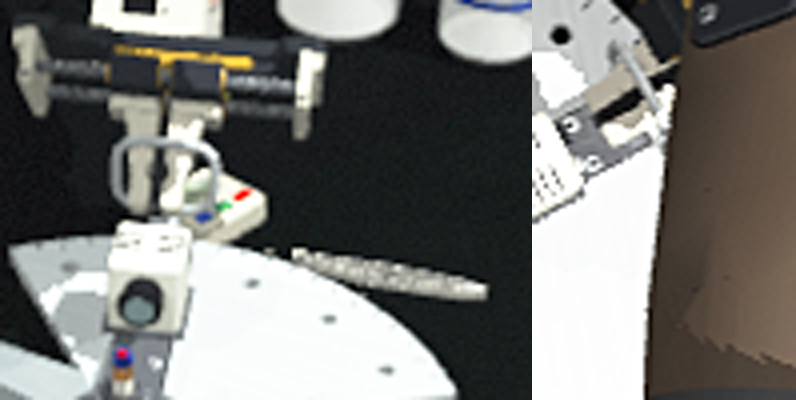

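The pin is nearly home with the ring upright at about (165,175), but the finger still carries about 3 N. I'll lower a little more and centre the finger in the ring.

>>> step_arm(
  moves=[
    [[0,0,-0.15,0,0],[0,0,-0.15,0,0],[0,0,0,0,0],[-0.2,-0.11,0,0,0],[-0.2,-0.11,0,0,0],[0,0,0,0,0],[0,0,0,0,0]],
  ],
)

```text
clock: 19.45
tool_pos: [0.6885, -0.086, 0.0805]
orientation: [-178.4, 46.8, -58.7]
force: [0.2, 0.0, 0.1]
opening: 0.0004
gripper_force: 0.0
```

```bash
python3 - <<'E'
from h import *
st(); ang()
E
```

```text
19.45 [ -11.4   50.2   32.7  -34.9 -104.2   43.2] [ 0.6885 -0.086   0.0805] F [0.2 0.  0.1]
[[ 0.356 -0.864 -0.355]
 [-0.584 -0.503  0.637]
 [-0.729 -0.019 -0.684]]
head 458 0.6653 -0.0431 (44.13055419921875, 46.12839126586914) 28.681791305541992 az -58.44
```

The finger is out of contact and the arm is seated, so I'm withdrawing along the finger axis.

>>> step_arm(
  moves=[
    [[0.18,-0.32,0.34,0,0],[0.36,-0.64,0.68,0,0],[0.36,-0.64,0.68,0,0],[0.36,-0.64,0.68,0,0],[0.36,-0.64,0.68,0,0],[0,0,0,0,0]],
  ],
)

```text
clock: 20.1
tool_pos: [0.7056, -0.1163, 0.1122]
orientation: [-178.3, 46.7, -58.6]
force: [-1.0, 0.6, 0.4]
opening: 0.0004
gripper_force: 0.0
```

>>> step_arm(
  moves=[
    [[0.71,-1.27,1.37,0,0],[0.71,-1.27,1.37,0,0],[0.71,-1.27,1.37,0,0],[0.71,-1.27,1.37,0,0],[0,0,3,0,0],[0,0,4,0,0],[0,0,4,0,0],[0,0,3,0,0],[0,0,0,0,0],[0,0,0,0,0]],
  ],
)

```text
clock: 21.1
tool_pos: [0.7332, -0.1655, 0.3068]
orientation: [-178.3, 46.8, -58.6]
force: [0.7, 0.5, -0.1]
opening: 0.0006
gripper_force: 0.0
```

```bash
python3 - <<'E'
from h import *
st(); ang(); a=np.radians(-60.6); r=.613+.1675*np.cos(a),.042+.1675*np.sin(a)
ring(*r)
T=[cv2.imread("pics/scene_l.png"),cv2.imread("pics/top_l.png")]
a=cv2.resize(T[0][130:280,180:380],(400,300),interpolation=2); b=cv2.resize(T[1][120:270,230:430],(400,300),interpolation=2)
cv2.imwrite("pics/c7.png",np.hstack([a,b]))
E
```

```text
21.1 [ -16.8   50.7   64.9  -43.5 -132.4   25.4] [ 0.7332 -0.1655  0.3068] F [ 0.7  0.5 -0.1]
[[ 0.357 -0.864 -0.354]
 [-0.585 -0.503  0.637]
 [-0.728 -0.021 -0.685]]
head 456 0.6652 -0.0432 (44.001258850097656, 46.171138763427734) 28.62936019897461 az -58.51
scene 56 [ 0.6969 -0.1031  0.1236] [0.1242 0.1259 0.1268]
top 89 [ 0.6975 -0.1037  0.1244] [0.1249 0.1274 0.128 ]
```

View pics/c7.png

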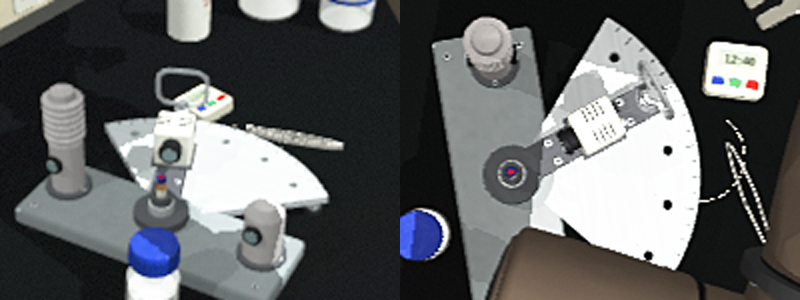

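The finger is out and clear. The arm points at the hole next to the middle one on the lamp side, with three free holes on its other side. The ring bar is back at its home height with its centre at (0.697,-0.103), and the vial is upright at about (160,190). Handing in.

```bash
python3 -c "
from h import *
print(close_job())"
```

```text
the job is handed in; nothing more can be done
None
```

The job is handed in: I hooked the ring with the shut fingertips, lifted the pin and swung the arm one hole towards the lamp. The pin dropped home there by the camera's ring height, the fingers are out and clear, the vial is upright, and no verdict came back.

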